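# Open the wider bifold diya cupboard

### The job

Two little wooden bifold cupboards stand on the hallway plant stand. Open the wider one: take hold of the upright bar handle on its door while the door is still nearly shut, and pull so that both panels fold fully aside along the track, then let go of it. Leave the narrower cupboard's door shut.

Things in the scene. Friction and masses are not known exactly. Their poses are not given: they have to be found in the camera images.
- wide: Wider wooden cupboard, fixed, 140 deep (x), 280 wide (y), 200 high. Origin: centre of underside; x points front to back (door at -x, facing the robot), y left, z up. Door: two panels 128 wide, 12 thick, top edges seen from above. A turns on an upright pivot at x -64, y +128; panel B is hinged to A (fold at y 0 when shut), its far edge slides along the front track. The fold comes out to -x. The door's path is clear.
- wide_handle: Upright steel bar, 12 diameter, 140 long, top end level with the cupboard top (200). Origin on the bar's axis 22 below its top. It stands on panel B, axis 40 off its face, 30 from the fold. Stand-offs 8 thick join it to the panel 67 and 122 below its top; above them it is free all round, so fingers may turn about it. x: from bar squarely to panel B; y: along the panel to the fold; z up.
- wide_fold (a joint): Angle q of panel A, rad: 0 shut, 1.35 fully open (stop). A turns clockwise seen from above by q, B counter-clockwise by q from shut. The bar's axis is then, in the wider cupboard's frame, at x = -64 - 98 sin q - 46 cos q, y = 128 - 158 cos q - 46 sin q (mm), height constant. It needs about 1 to 5 N at the handle and stays where it is left.
- narrow_fold (a joint): The same angle for the narrower cupboard (140 deep, 190 wide, 200 high, panels 83 wide, same kind of handle) beside the wider one, on either side: 0 shut, as it starts and must stay. A white ceramic tile lies on its top.

How it is judged:
On the way, in this order (a step that is already met when the one before it is completed fails the run):
1. the fingers touch the wider cupboard's handle while its door is still nearly shut (under 0.5 rad) (contact force between the fingers and wide_handle above 0.3 N and value of joint wide_fold below 0.5 rad), for 0.1 s.
2. the door is past half open (0.7 rad) with the fingers still pulling on the handle (contact force between the fingers and wide_handle above 0.3 N and value of joint wide_fold above 0.7 rad), for 0.1 s.
At the end, for the whole second after the job is handed in: The wider cupboard's door is folded open to at least 1.13 rad (65 degrees, of 77 at its stop), at rest and released; the narrower cupboard's door is still shut (under 0.12 rad) (value of joint wide_fold above 1.13 rad and velocity of joint wide_fold between -0.05 and 0.05 rad/s and contact force between the fingers and wide_handle below 0.1 N and value of joint narrow_fold below 0.12 rad); the robot touches nothing.
It fails at once if the narrower cupboard's door is pulled open (over 0.12 rad) (value of joint narrow_fold above 0.12 rad).
It also fails if it takes over 40 s, if anything falls off the work surface, if the arm or the gripper's body presses on something with over 40 N, if the wrist force passes 120 N, or if a joint passes its speed limit or range.

### The arm

A 6-joint arm with a two-finger parallel gripper is mounted at the origin on the work surface. World frame = base frame: x ahead of the robot, y to its left, z up, the work surface at z = 0. Lengths are in m, angles in rad, forces in N, time in s.
With the tool pointing down it reaches from about 0.425 to 1.125 m from the base axis. Payload 14.9 kg.
Tool frame: the origin (TCP) lies between the finger pads; the fingertips stand 17 mm ahead of it and the grasp point (between the pads) lies 2 mm behind it; z points along the fingers, y is the direction in which the jaws open and shut (so a half turn about z gives the same grasp; the last joint's range is limited). The gripper opens to 91 mm and grips with 3 to 60 N. Pads are 32 mm wide; open, the fingers measure 118 mm over their backs; the gripper's body (76 mm by 178 mm) begins 60 mm behind the grasp point.
Start: joints at [1.253, 0.379, 1.734, -0, 1.028, -0.033], TCP at [0.197, 0.672, 0.231] pointing down, gripper open.
Joint ranges: [-2.77, 2.77], [-0.74, 2.19], [0, 2.66], [-1.06, 4.2], [0.31, 2.87], [-3.08, 3.08]. Speed limits (rad/s): [1.89, 1.89, 2.39, 3.14, 3.14, 3.14].

### API

Orientations are given as a unit quaternion [x, y, z, w].
In Python, from workcell import env, vision gives the robot as it stands.
- The arm moves only by the tool carry_out, never from a script. Its argument "increments" is a list of rows, each an object with "jaw": the finger opening in mm, from 0 to 91.2; "offset": the shift along the tool's x, y, z in mm, a list of three; "twist": the turn about the tool's z in degrees. In form: [{"jaw": jaw, "offset": [dx, dy, dz], "twist": twist}, ...]. A call has exactly 5 rows; each row is the pose to reach, as a shift and turn from the pose measured when the call began, along the tool's axes at that moment; what a row does not reach only later rows make up. A row lasts 1/8 s, in which the tool goes at most 62.5 mm and 10.7 degrees, less where a joint would pass 70% of its speed; a pose out of reach is approached as far as the arm can. A call with a gripper value outside its range is refused whole. The fingers move at their own pace and stop on an object; "grip_force" is the grip in N (left out, the last holds). Time passes only in rows, so rows that repeat a pose let the fingers close, or fill a call up. It gives the time, the measured TCP pose, the force and the opening at its end, in the units of the state.
- env.observe(): the state, without advancing time (a new reading comes with each control period).
- vision.grab_frame(name): name is "scene" or "top" or "wrist"; returns a dict with "img" (400x640x3 uint8, red, green, blue), "camera_matrix" (3x3 intrinsics, pixels), "xyz" and "attitude" of the camera in the world. Camera axes: x right, y down, z forward; pixel columns grow to the right and rows downward; lengths in m; the calibration is good to about 2 mm. A picture is of the moment at which its call begins. There is no depth.
- env.job_done(): hands the job in, once; it reports no verdict.
The state is a dict: "clock": time; "qpos": joint angles; "joint_velocities": joint speeds; "tau": joint torques, N m; "ee_pos": TCP position; "orientation": TCP orientation; "wrist_force": force on the tool from outside, world axes, zero at the start; "wrist_torque": the same for the moment, N m; "grip_width": finger opening in m.
Only numpy, scipy, OpenCV 4.12 (cv2) and the standard library are available. Lean on these libraries where they do the work, as an engineer would, in place of code of your own. Each camera call takes 0.05 s, during which the arm holds its last target. There are 200 camera calls.

## Working session

There is one attempt and no reset: what is moved stays moved. The work goes in short steps, Python scripts to look and compute and a tool call to move; the robot and the scene stay as the last step left them, time stands still between calls to the robot, and variables do not carry over. Pictures are saved under pics/ and viewed, about 8 in all and at most 12, crops included, and the job is handed in when it is done.

Besides the shell and the picture viewer there is one more tool, called after "Emit:" by a JSON object that holds its "name" and its "arguments". carry_out: Moves the arm, as the interface text tells. Its arguments: {"type":"object","properties":{"increments":{"type":"array","items":{"type":"object","properties":{"jaw":{"type":"number"},"offset":{"type":"array","items":{"type":"number"}},"twist":{"type":"number"}}}},"grip_force":{"type":"number"}},"required":["increments"]}

```bash
mkdir -p pics
python3 - <<'E'
from workcell import env, vision
import cv2,pickle
s=env.observe(); print(s)
for n in("top","scene"):
    f=vision.grab_frame(n); pickle.dump(f,open(n+".pkl","wb")); cv2.imwrite(f"pics/{n}0.png",f["img"][:,:,::-1]); print(n,f["camera_matrix"],f["xyz"],f["attitude"])
E
```

```text
{'clock': 0.0, 'qpos': array([ 1.25269407e+00,  3.79423560e-01,  1.73475884e+00,  1.39570613e-06,
        1.02850826e+00, -3.33208705e-02]), 'joint_velocities': array([ 0.00128939, -0.0008552 , -0.00042063, -0.00092121, -0.00017801,
        0.00157457]), 'tau': array([-2.45730672e-05, -7.63733840e+01, -4.34360039e+01,  6.51326333e-02,
        4.24203055e-02, -7.66440871e-05]), 'ee_pos': array([0.19656689, 0.6714493 , 0.23028863]), 'orientation': array([ 1.41910353e-01,  9.89879362e-01, -5.40444656e-04, -9.65587842e-05]), 'wrist_force': array([0.2764266 , 0.00960004, 0.3100922 ]), 'wrist_torque': array([ 0.00147878, -0.02368249, -0.03818856]), 'grip_width': 0.09118770378029878}
top [[442.84576161   0.         314.42100303]
 [  0.         442.84576161 201.96953456]
 [  0.           0.           1.        ]] [0.48577368 0.01103454 1.14558617] [ 0.71500143 -0.69565742  0.04575047 -0.05235075]
scene [[410.73331851   0.         322.0678124 ]
 [  0.         410.73331851 192.84625174]
 [  0.           0.           1.        ]] [1.20706444 0.05604829 0.83644704] [ 0.63583226  0.701354   -0.23267308 -0.22289716]
```

View pics/top0.png

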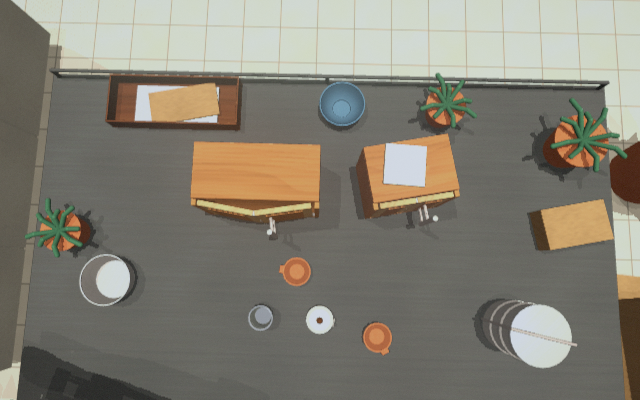

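View pics/scene0.png

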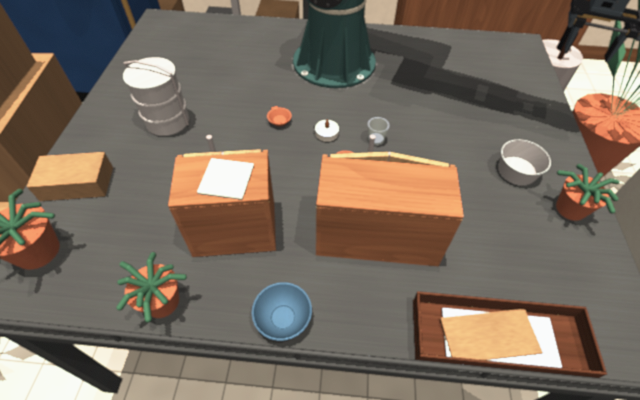

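Top view: the wide cupboard's roof is at about (192–321, 142–190), with the fold of its door near (252,213) and its bar near (271,232). The narrow one with the tile is at (410,165), its bar near (434,218). I'll zoom in for exact corners.

Run:
```python
import cv2,pickle
im=pickle.load(open("top.pkl","rb"))["img"][:,:,::-1]
cv2.imwrite("pics/crop.png",cv2.resize(im[130:250,180:340],None,fx=5,fy=5,interpolation=cv2.INTER_CUBIC))
```

```text
(no output)
```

View pics/crop.png

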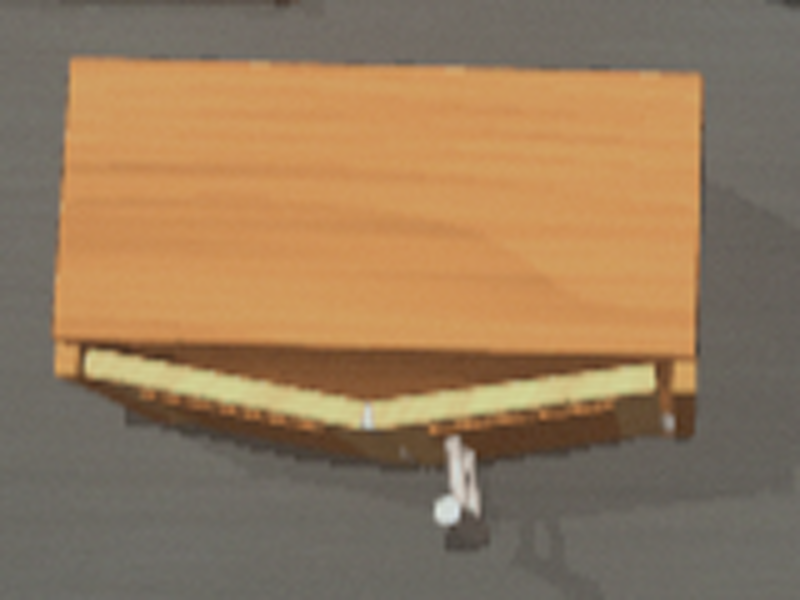

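Crop: roof back corners (72,58) and (702,74), front post corners (57,375) and (695,393), pivot end of A at ~(85,363), fold ~(367,414), bar top (446,511).

```bash
cat > h.py <<'E'
import numpy as np,pickle
from scipy.spatial.transform import Rotation as R
def ray(f,uv,z):
    d=R.from_quat(f["attitude"]).apply(np.linalg.inv(f["camera_matrix"])@[*uv,1]); return f["xyz"]+d*(z-f["xyz"][2])/d[2]
E
python3 - <<'E'
from h import *
from workcell import env
from scipy.optimize import least_squares
f=pickle.load(open("top.pkl","rb"))
P=lambda u,v:ray(f,(180+(u+.5)/5-.5,130+(v+.5)/5-.5),.2)[:2]
img=[P(72,58),P(702,74),P(57,375),P(695,393)]; fold=P(367,414); bar=P(446,511)
m=np.array([[.07,.14],[.07,-.14],[-.07,.14],[-.07,-.14]])
print(np.round(img,4),fold,bar)
def T(p,x):
    c,s=np.cos(p[2]),np.sin(p[2]); return p[:2]+np.atleast_2d(x)@np.array([[c,s],[-s,c]])
r=least_squares(lambda p:(T(p,m)-img).ravel(),[.55,.1,0]); p=r.x
print(p,r.fun.reshape(-1,2)*1e3)
bm=lambda q:np.array([-64-98*np.sin(q)-46*np.cos(q),128-158*np.cos(q)-46*np.sin(q)])/1e3
for q in (0,.1,.15,.2,.25,.3): print(q,T(p,bm(q)), np.linalg.norm(T(p,bm(q))-bar)*1e3)
np.save("p.npy",p)
for q in np.arange(.2,1.4,.1): print(round(q,2),(T(p,bm(q))[0]*1e3).round())
s=env.observe(); print(R.from_quat(s["orientation"]).as_matrix().round(3))
E
```

```text
[[0.7458 0.2907]
 [0.7457 0.0131]
 [0.6049 0.2879]
 [0.6045 0.0124]] [0.59158396 0.15319077] [0.5508018  0.11742481]
[0.675215   0.1510122  0.00183882] [[-0.80995443  0.44633773]
 [-0.23611864 -1.9148513 ]
 [ 0.07040682  2.95417708]
 [ 0.97566625 -1.4856635 ]]
0 [[0.56527035 0.12080998]] 14.859279620793544
0.1 [[0.55572349 0.11698942]] 4.940909294067243
0.15 [[0.55115134 0.11568402]] 1.775533552869394
0.2 [[0.54672874 0.11478657]] 4.852855495685052
0.25 [[0.54246672 0.11429929]] 8.901821567831405
0.3 [[0.53837596 0.11422342]] 12.831623912197992
0.2 [547. 115.]
0.3 [538. 114.]
0.4 [531. 115.]
0.5 [524. 118.]
0.6 [518. 122.]
0.7 [513. 128.]
0.8 [509. 136.]
0.9 [506. 144.]
1.0 [504. 155.]
1.1 [503. 166.]
1.2 [503. 179.]
1.3 [504. 192.]
[[-0.96   0.281 -0.   ]
 [ 0.281  0.96  -0.001]
 [ 0.    -0.001 -1.   ]]
```

Check: the measured roof is 277 x 141 mm against 280 x 140, and the bar fits the door path to 1.8 mm at q≈0.15. The bar is at (0.551, 0.117). I'll travel above everything with the jaws turned to lie along world y, then descend on the free top of the bar.

Emit:
{"name": "carry_out", "arguments": {"increments": [{"jaw": 91, "offset": [-30, -26, -40], "twist": 0}, {"jaw": 80, "offset": [-75, -65, -60], "twist": -4}, {"jaw": 70, "offset": [-120, -105, -60], "twist": -8}, {"jaw": 60, "offset": [-165, -145, -60], "twist": -12}, {"jaw": 56, "offset": [-200, -174, -60], "twist": -16}]}}

```text
clock: 0.72
ee_pos: [0.3404, 0.4463, 0.2904]
orientation: [0.002, 1.0, -0.001, -0.0]
wrist_force: [0.7, -0.8, 0.2]
grip_width: 0.0567
```

Emit:
{"name": "carry_out", "arguments": {"increments": [{"jaw": 56, "offset": [-30, -47, 0], "twist": 0}, {"jaw": 56, "offset": [-62, -96, 0], "twist": 0}, {"jaw": 56, "offset": [-94, -146, 0], "twist": 0}, {"jaw": 56, "offset": [-125, -196, 0], "twist": 0}, {"jaw": 56, "offset": [-150, -235, 0], "twist": 0}]}}

```text
clock: 1.35
ee_pos: [0.4902, 0.2086, 0.2906]
orientation: [0.002, 1.0, -0.001, -0.0]
wrist_force: [0.5, 0.2, -0.5]
grip_width: 0.056
```

Run:
```python
from h import *
from workcell import env,vision
import cv2
s=env.observe();e=s["ee_pos"];M=R.from_quat(s["orientation"]).as_matrix();print(e,s["qpos"].round(2),(M.T@(np.r_[.551,.117,e[2]]-e)*1e3).round(1))
f=vision.grab_frame("wrist");cv2.imwrite("pics/w1.png",f["img"][:,:,::-1])
```

```text
[0.49017276 0.20863386 0.29058312] [ 0.36  0.04  2.03 -0.    1.07 -1.21] [-61.2 -91.4   0.1]
```

View pics/w1.png

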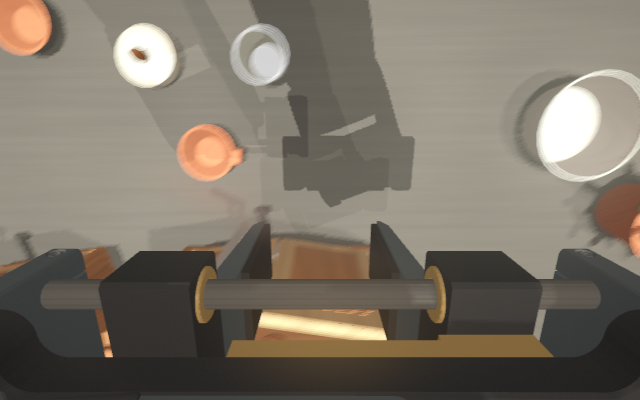

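The wrist view shows only clear ground in front of the door (bar hidden below the gripper at the frame's bottom). The top-view fit is well inside the jaw margin, so I'll proceed.

Emit:
{"name": "carry_out", "arguments": {"increments": [{"jaw": 56, "offset": [-31, -46, 0], "twist": 0}, {"jaw": 56, "offset": [-61, -91, 0], "twist": 0}, {"jaw": 56, "offset": [-61, -91, 30], "twist": 0}, {"jaw": 56, "offset": [-61, -91, 75], "twist": 0}, {"jaw": 56, "offset": [-61, -91, 112], "twist": 0}]}}

```text
clock: 2.02
ee_pos: [0.5521, 0.1141, 0.1772]
orientation: [0.003, 1.0, -0.001, -0.0]
wrist_force: [0.0, -0.1, -0.6]
grip_width: 0.0561
```

Run:
```python
from h import *
from workcell import env,vision
import cv2
s=env.observe();print(s["ee_pos"],s["wrist_force"])
f=vision.grab_frame("scene");g=vision.grab_frame("top")
a=cv2.resize(f["img"][60:260,250:510],None,fx=3,fy=3,interpolation=3);cv2.imwrite("pics/s2.png",a[:,:,::-1])
```

```text
[0.55214788 0.11410799 0.17715947] [ 0.0015501  -0.0562623  -0.56634152]
```

View pics/s2.png

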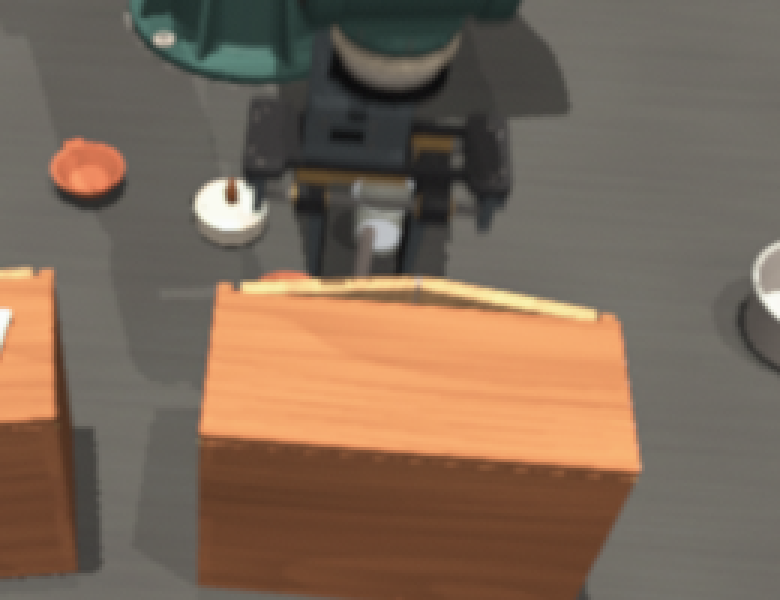

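The scene crop shows the bar (around 365,250) standing between the two fingers (315 and 420), with no contact. Next I close the jaws.

Emit:
{"name": "carry_out", "arguments": {"increments": [{"jaw": 4, "offset": [0, 1, 0], "twist": 0}, {"jaw": 4, "offset": [0, 1, 0], "twist": 0}, {"jaw": 4, "offset": [0, 1, 0], "twist": 0}, {"jaw": 4, "offset": [0, 1, 0], "twist": 0}, {"jaw": 4, "offset": [0, 1, 0], "twist": 0}], "grip_force": 20}}

```text
clock: 2.75
ee_pos: [0.5501, 0.117, 0.1757]
orientation: [0.004, 1.0, 0.001, -0.003]
wrist_force: [-5.2, 20.9, 5.4]
grip_width: 0.0115
```

Emit:
{"name": "carry_out", "arguments": {"increments": [{"jaw": 4, "offset": [1, 2, 0], "twist": 0}, {"jaw": 4, "offset": [4, 2, 0], "twist": 0}, {"jaw": 4, "offset": [8, 1, 0], "twist": 0}, {"jaw": 4, "offset": [12, 1, 0], "twist": 0}, {"jaw": 4, "offset": [16, 1, 0], "twist": 0}]}}

```text
clock: 3.38
ee_pos: [0.5345, 0.1171, 0.1759]
orientation: [0.003, 1.0, -0.0, -0.002]
wrist_force: [4.5, -7.0, -3.3]
grip_width: 0.0116
```

Emit:
{"name": "carry_out", "arguments": {"increments": [{"jaw": 4, "offset": [4, 0, 0], "twist": 0}, {"jaw": 4, "offset": [7, 1, 0], "twist": 0}, {"jaw": 4, "offset": [11, 3, 0], "twist": 0}, {"jaw": 4, "offset": [14, 5, 0], "twist": 0}, {"jaw": 4, "offset": [17, 8, 0], "twist": 0}]}}

```text
clock: 4.0
ee_pos: [0.5178, 0.125, 0.176]
orientation: [0.003, 1.0, -0.0, -0.002]
wrist_force: [4.8, -3.2, -5.3]
grip_width: 0.0111
```

Emit:
{"name": "carry_out", "arguments": {"increments": [{"jaw": 4, "offset": [3, 3, 0], "twist": 0}, {"jaw": 4, "offset": [5, 6, 0], "twist": 0}, {"jaw": 4, "offset": [7, 10, 0], "twist": 0}, {"jaw": 4, "offset": [9, 14, 0], "twist": 0}, {"jaw": 4, "offset": [11, 18, 0], "twist": 0}]}}

```text
clock: 4.62
ee_pos: [0.507, 0.1434, 0.1761]
orientation: [0.003, 1.0, -0.0, -0.002]
wrist_force: [5.5, -3.3, -5.3]
grip_width: 0.0119
```

Emit:
{"name": "carry_out", "arguments": {"increments": [{"jaw": 4, "offset": [1, 5, 0], "twist": 0}, {"jaw": 4, "offset": [2, 10, 0], "twist": 0}, {"jaw": 4, "offset": [3, 15, 0], "twist": 0}, {"jaw": 4, "offset": [4, 21, 0], "twist": 0}, {"jaw": 4, "offset": [4, 27, 0], "twist": 0}]}}

```text
clock: 5.25
ee_pos: [0.5032, 0.1708, 0.1762]
orientation: [0.003, 1.0, -0.0, -0.002]
wrist_force: [3.3, -3.2, -1.4]
grip_width: 0.0111
```

Emit:
{"name": "carry_out", "arguments": {"increments": [{"jaw": 4, "offset": [0, 6, 0], "twist": 0}, {"jaw": 4, "offset": [0, 12, 0], "twist": 0}, {"jaw": 4, "offset": [-1, 18, 0], "twist": 0}, {"jaw": 4, "offset": [-1, 23, 0], "twist": 0}, {"jaw": 4, "offset": [-1, 23, 0], "twist": 0}]}}

```text
clock: 5.88
ee_pos: [0.5046, 0.1943, 0.1762]
orientation: [0.003, 1.0, -0.0, -0.001]
wrist_force: [2.2, -1.4, -1.4]
grip_width: 0.0116
```

Run:
```python
from workcell import env,vision
import cv2
f=vision.grab_frame("scene")
cv2.imwrite("pics/s3.png",cv2.resize(f["img"][60:260,200:460],None,fx=3,fy=3,interpolation=3)[:,:,::-1])
```

```text
(no output)
```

View pics/s3.png

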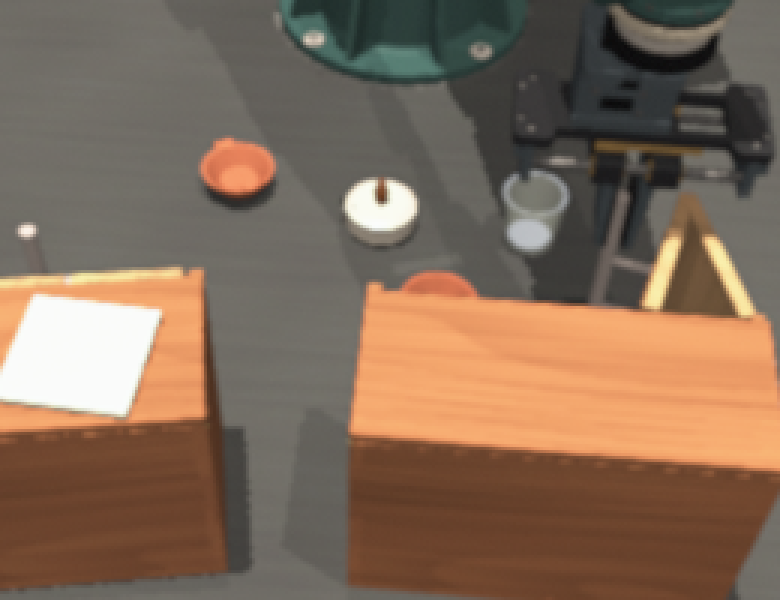

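The wide door is folded to about 1.3 rad, with the bar between the fingers at about (620,200). The narrow door is still shut. I'll open slightly so the inner finger clears the panel, then lift.

Emit:
{"name": "carry_out", "arguments": {"increments": [{"jaw": 28, "offset": [0, 0, 0], "twist": 0}, {"jaw": 28, "offset": [0, 0, 0], "twist": 0}, {"jaw": 28, "offset": [0, 0, 0], "twist": 0}, {"jaw": 28, "offset": [0, 0, -10], "twist": 0}, {"jaw": 28, "offset": [0, 0, -25], "twist": 0}]}}

```text
clock: 6.55
ee_pos: [0.5046, 0.1941, 0.2021]
orientation: [0.003, 1.0, -0.0, -0.002]
wrist_force: [-0.2, 0.0, -1.1]
grip_width: 0.0278
```

Emit:
{"name": "carry_out", "arguments": {"increments": [{"jaw": 28, "offset": [0, 0, -30], "twist": 0}, {"jaw": 28, "offset": [0, 0, -60], "twist": 0}, {"jaw": 28, "offset": [0, 0, -90], "twist": 0}, {"jaw": 28, "offset": [0, 0, -100], "twist": 0}, {"jaw": 28, "offset": [0, 0, -100], "twist": 0}]}}

```text
clock: 7.18
ee_pos: [0.5049, 0.1941, 0.3025]
orientation: [0.003, 1.0, -0.0, -0.001]
wrist_force: [-0.5, 0.3, -0.1]
grip_width: 0.028
```

Run:
```python
from workcell import env,vision
import cv2
f=vision.grab_frame("scene");s=env.observe();print(s["ee_pos"],s["wrist_force"],s["grip_width"])
cv2.imwrite("pics/s4.png",f["img"][:,:,::-1])
```

```text
[0.50458337 0.19404385 0.30156416] [ 0.47668927 -0.28473488 -0.5246034 ] 0.028086193380193775
```

View pics/s4.png

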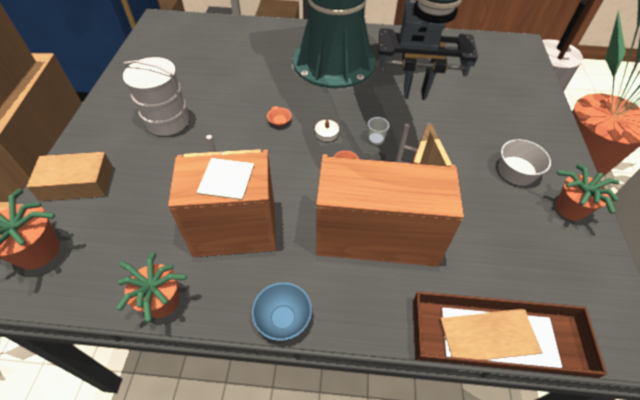

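The wide door stays folded (its point at about (432,128), bar at (402,145)). The gripper is clear above it, and the narrow door at (222,154) is shut.

```bash
python3 -c "
from workcell import env
print(env.job_done())"
```

```text
the job is handed in; nothing more can be done
None
```

The wider cupboard's door is folded open and released, and I handed the job in at about 7.2 s; no verdict was reported.

- **What I did:** I gripped the upright bar near its top while the door was at about 0.15 rad. I pulled it along its arc to about 1.3 rad, then opened the jaws to 28 mm and lifted 12 cm clear.
- **Last checks:** The bar's last gripped position fits about 1.3 rad, and the picture taken after release shows the door still folded. The narrower door looks shut. The wrist force is under 1 N and the gripper is clear of everything.
- **Disagreements:** The measured roof width came out at 277 mm against the stated 280. The bar sat about 2 mm further left (+y) than I estimated, which gave a brief 21 N sideways wrist force as the jaws closed. It dropped to 7 N or less once I started pulling.

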